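# Lock a rotary optics post in its rail mount

## Robot

A 7-joint arm with a two-finger parallel gripper is mounted at the origin on the work surface. World frame = base frame: x ahead of the robot, y to its left, z up, the work surface at z = 0. Lengths are in m, angles in rad, forces in N, time in s.
With the tool pointing down it reaches from about 0.4 to 0.85 m from the base axis. Payload 10.4 kg.
Tool frame: the origin (TCP) lies at the very end of the fingers, on their centre line; the grasp point (between the pads) lies 19 mm behind it (manip.grip_depth is the distance from the TCP to the grasp point, in m); z points along the fingers, x is the direction in which the jaws open and shut, and the axes are right-handed (so a half turn about z gives the same grasp; the last joint's range is limited). The gripper opens to 85 mm and grips with 20 to 120 N. Pads are 22 mm wide; open, the fingers measure 114 mm over their backs; the gripper's body (76 mm by 85 mm) begins 54 mm behind the grasp point. The pads swing forward as they close: fully open they stand 13 mm farther back than shut.
Start: joints at [-1.205, 0.332, -0.065, 1.46, 0.022, 1.35, -0.088], TCP at [0.237, 0.578, 0.231] pointing down, gripper open.
Joint ranges: [-2.6, 2.6], [-0.5, 2.12], [-1.47, 1.34], [0.16, 2.42], [-1.27, 4.41], [0.06, 2.06], [-2.6, 2.6]. Speed limits (rad/s): [2.22, 2.22, 2.79, 2.79, 3.14, 3.14, 3.14].

## Interface

Orientations are given as a unit quaternion [x, y, z, w].
In Python, from workcell import manip, cams gives the robot as it stands. The module is installed in compiled form; this text tells all that it offers.
- The arm moves only by the tool move_arm, never from a script. Its arguments are lists of equal length, an entry for each row: "claw": the opening, from 0 (shut) to 1 (fully open); "dp": the shift along the tool's x, y, z as a fraction of full scale, a list of three; "turn": the turn, a rotation vector about the tool's x, y, z as a fraction of full scale, a list of three. A call has 1 to 8 rows; each row shifts and turns the commanded pose from where the row before left it, along the tool's axes as they then stand; what a row does not reach is not made up. Full scale, the value 1, is 200 mm for a shift and 45 degrees for a turn. A row lasts 1/12 s, in which the tool goes at most 41.7 mm and 7.16 degrees, less where a joint would pass 70% of its speed; a pose out of reach is approached as far as the arm can. A call with a number of a shift or a turn outside -1 to 1 is refused whole. A call with a gripper value outside its range is refused whole. The fingers move at their own pace and stop on an object; "grip_force" is the grip in N (left out, the last holds). Time passes only in rows, so rows that do not move let the fingers close. It gives the time, the measured TCP pose, the force and the opening at its end, in the units of the state.
- manip.get_obs(): the state, without advancing time (a new reading comes with each control period).
- cams.camera(name): name is "side" or "top"; returns the picture (400x640x3 uint8, red, green, blue); there is no depth.
- cams.camera_info(name): a dict with "fx", "fy", "cx", "cy" (pixels), "pose" (4x4, takes a point from camera to world coordinates). Camera axes: x right, y down, z forward; pixel columns grow to the right and rows downward; lengths in m; the calibration is good to about 2 mm. A picture is of the moment at which its call begins. camera_info takes no time and is no camera call.
- manip.hand_in(): hands the job in, once; it reports no verdict.
The state is a dict: "clock": time; "joint_pos": joint angles; "joint_velocities": joint speeds; "tau": joint torques, N m; "position": TCP position; "ee_rot": TCP orientation; "ft_force": force on the tool from outside, world axes, zero at the start; "torque": the same for the moment, N m; "grip_width": opening from 0.0 (shut) to 1.0 (fully open).
Only numpy, scipy, OpenCV 4.12 (cv2) and the standard library are available. Lean on these libraries where they do the work, as an engineer would, in place of code of your own. Each camera call takes 0.05 s, during which the arm holds its last target.

## Task

Turn the steel post in the rail mount until the flat milled along its side squarely faces the setscrew, where the hex key sticks out. Then tighten the setscrew by swinging the hex key's long arm clockwise (as seen from its own side of the mount) down to its stop, and last push the cam clamp lever on the other side of the carriage all the way down; the post must still face the screw at the end. Leave the spare hex key and the other things on the table where they are.

Things in the scene. Friction and masses are not known exactly. Their poses are not given: they have to be found in the camera images.
- mount: Fixed rail mount, place and yaw vary. Origin: under the post's axis, on the table. Axes: x along the rail, from the setscrew side to the far side; y towards the clamp lever; z up. Black rail 260 (x) x 90 (y) x 20 mm high; on it an aluminium carriage 110 x 130 mm, top at z = 45 mm; on that a round hub 80 mm in diameter, top at z = 100 mm.
- setscrew (a point): Setscrew in the -x side of the hub: mount frame x = -45, y = 0, z = 80 mm. It points along the mount's +x at the post; the hex key stands in it.
- post (a joint): Angle (rad) of the upright steel post, counter-clockwise positive from above. 0: its flat squarely faces the setscrew. Starts between 0.6 and 2.0 (so turn it clockwise); range -0.6 to 2.4, friction about 0.06 N m, stays where left.
- post_top (a point): Centre of the post's top, on its axis, z = 170 mm. The post is a round steel bar 44 mm in diameter with a flat 37 mm wide along its whole length (34 mm across flat and opposite round side); z = 100 to 170 mm is bare, above the hub.
- flat (a point): Middle of the visible flat, 12 mm from the post's axis, z = 140 mm. The flat looks outwards from the axis through this point.
- key (a joint): Angle (rad) of the dark L-shaped hex key; it stays in the setscrew and turns about the mount's x direction. 0: long arm 50 degrees above the mount's -y direction (away from the clamp). Grows as the arm swings down (clockwise, tightening); 1.22: stop, tight, arm 20 degrees below level. Starts between 0 and 0.3; takes about 0.3 N m; stays where left.
- key_bend (a point): Bend of the hex key, where its long arm starts: mount frame x = -80, y = 0, z = 80 mm; the key's turning axis runs through it along the mount's x.
- key_end (a point): Free end of the key's long arm, 125 mm from the bend. The arm is a hexagonal bar 14 mm thick.
- clamp (a joint): Angle (rad) of the cam clamp lever on the carriage's +y side, turning about an axis along the mount's x. 0: raised, 65 degrees above the mount's +y direction. Grows as it is pushed outwards and down; 1.13: stop, clamped, lever level. Starts between 0 and 0.25; takes about 0.25 N m; stays where left.
- clamp_pivot (a point): Pivot of the clamp lever: mount frame x = 0, y = 75, z = 55 mm.
- clamp_end (a point): Free end of the clamp lever, on its centre line, 110 mm from the pivot. Its outer 60 mm is a black grip 24 mm wide and 16 mm thick.
- spare_key: spare L-shaped hex key lying flat, 90 mm long, 10 mm thick; not needed; origin on the table under the middle of its long arm
- pedestal: short round steel post standing on its foot, 70 mm tall, 40 mm foot; bystander; origin centre of underside
- lens_tube: black lens tube standing upright, 60 mm tall, 51 mm wide; bystander; origin centre of underside
- mirror: mirror in a black square frame on a round foot, 94 mm tall, 56 mm wide; bystander; origin centre of underside
- screwdriver: screwdriver lying on the table; bystander; origin on its underside
- cleaner: white bottle, 130 mm tall, 56 mm diameter; bystander; origin centre of underside
- filter_case: flat grey case 90 x 70 x 25 mm; bystander; origin centre of underside

How it is judged:
On the way, in this order (a step that is already met when the one before it is completed fails the run):
1. the post's flat faces the setscrew, within 8 degrees (value of joint post between -0.14 and 0.14 rad), for 0.2 s.
2. the hex key is turned down to its stop (within 0.1 rad) with the flat still facing the screw (all of step 1 and value of joint key above 1.12 rad), for 0.2 s.
3. the clamp lever is pushed down to its stop (within 0.1 rad) (all of step 2 and value of joint clamp above 1.03 rad), for 0.2 s.
At the end, for the whole second after the job is handed in: The flat faces the setscrew within 0.14 rad (8 degrees), the hex key is within 0.1 rad of its tight stop, the clamp lever is within 0.1 rad of its lower stop, and all three are at rest (all of step 3 and velocity of joint post between -0.1 and 0.1 rad/s and velocity of joint key between -0.1 and 0.1 rad/s and velocity of joint clamp between -0.1 and 0.1 rad/s); the robot touches nothing.
It fails at once if one of the bystanders (spare hex key, pedestal, lens tube, mirror, screwdriver, bottle, case) is moved more than 40 mm (distance of any of spare_key, pedestal, lens_tube, mirror, screwdriver, cleaner, filter_case from where it was at the start of the episode above 0.04 m).
It fails at once if the hex key is tightened (past 0.8 rad) while the flat is more than 0.2 rad away from facing the screw (value of joint key above 0.8 rad and (value of joint post above 0.2 rad or value of joint post below -0.2 rad)).
It also fails if it takes over 58 s, if anything falls off the work surface, if the arm or the gripper's body presses on something with over 40 N, if the wrist force passes 120 N, or if a joint passes its speed limit or range.

## Working session

There is one attempt and no reset: what is moved stays moved. The work goes in short steps, Python scripts to look and compute and a tool call to move; the robot and the scene stay as the last step left them, time stands still between calls to the robot, and variables do not carry over. Pictures are saved under pics/ and viewed, and the job is handed in when it is done.

Besides the shell and the picture viewer there is one more tool, called after ">>>" as name(argument=value, ...) on one line, values as JSON. move_arm: Moves the arm, as the interface text tells. Shift numbers are shares of 200 mm and turn numbers shares of 45 degrees, none past 1 either way. Its arguments: {"type":"object","properties":{"claw":{"type":"array","items":{"type":"number"}},"dp":{"type":"array","items":{"type":"array","items":{"type":"number"}}},"turn":{"type":"array","items":{"type":"array","items":{"type":"number"}}},"grip_force":{"type":"number"}},"required":["claw","dp","turn"]}

```bash
mkdir -p pics; ls
python3 - <<'E'
from workcell import manip, cams
import cv2
print(manip.get_obs())
for n in("side","top"):
    im=cams.camera(n); cv2.imwrite(f"pics/{n}0.png",im[:,:,::-1]); i=cams.camera_info(n); print(n,i)
E
```

```text
pics
{'clock': 0.0, 'joint_pos': array([-1.20458717,  0.33287312, -0.06471344,  1.46095909,  0.02161654,
        1.34992126, -0.08849176]), 'joint_velocities': array([-2.88572642e-03,  4.89481090e-04,  5.52726115e-05, -5.04790991e-04,
       -1.46839548e-03, -1.65563129e-03, -3.92316866e-04]), 'tau': array([-1.31151650e-03, -6.25446939e+01,  4.80484392e-02, -3.91605949e+01,
        1.59873714e-02,  9.93533875e-03,  3.04289961e-05]), 'position': array([0.23678474, 0.57798728, 0.23050672]), 'ee_rot': array([ 8.30374454e-01,  5.57205285e-01, -5.84462349e-04,  4.41166756e-04]), 'ft_force': array([ 0.22060987,  1.03316248, -0.13706999]), 'torque': array([-0.00350056,  0.00329801,  0.0038626 ]), 'grip_width': 1.0004685016246162}
side {'fx': 372.6708654727464, 'fy': 372.6708654727464, 'cx': 318.86102723247785, 'cy': 203.04236169514465, 'pose': array([[-0.96374795, -0.1953037 ,  0.18178654,  0.36400601],
       [-0.26610532,  0.65393692, -0.7082051 ,  0.73814266],
       [ 0.01943815, -0.73090558, -0.68220172,  0.84266796],
       [ 0.        ,  0.        ,  0.        ,  1.        ]])}
top {'fx': 500.8461849802411, 'fy': 500.8461849802411, 'cx': 324.0198342440375, 'cy': 198.08501816267665, 'pose': array([[ 0.00769527, -0.99869528,  0.05048294,  0.46377989],
       [-0.99985735, -0.0069255 ,  0.01540542, -0.01616569],
       [-0.0150357 , -0.05059429, -0.9986061 ,  1.6896044 ],
       [ 0.        ,  0.        ,  0.        ,  1.        ]])}
```

View pics/side0.png

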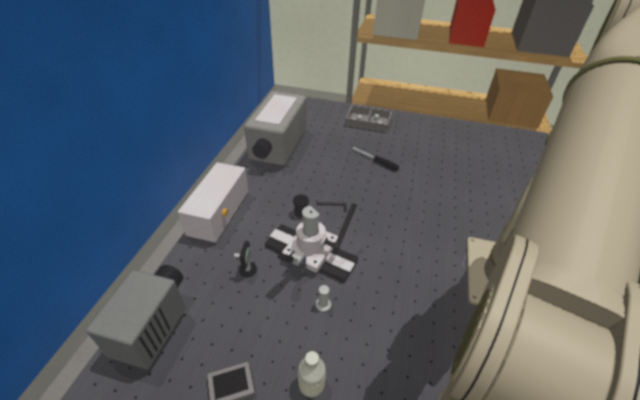

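View pics/top0.png

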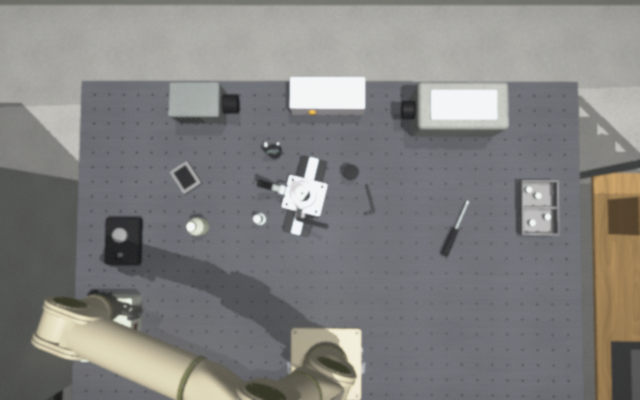

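Run:
```python
import cv2
a=cv2.imread("pics/side0.png")[180:300,230:390]; b=cv2.imread("pics/top0.png")[140:250,240:400]
cv2.imwrite("pics/side0c.png",cv2.resize(a,None,fx=5,fy=5,interpolation=cv2.INTER_CUBIC))
cv2.imwrite("pics/top0c.png",cv2.resize(b,None,fx=5,fy=5,interpolation=cv2.INTER_CUBIC))
```

```text
(no output)
```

View pics/side0c.png

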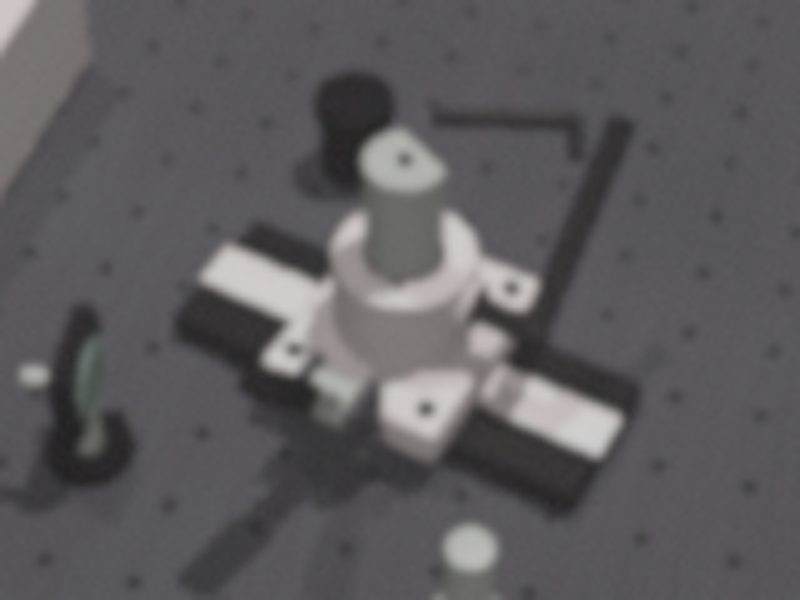

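View pics/top0c.png

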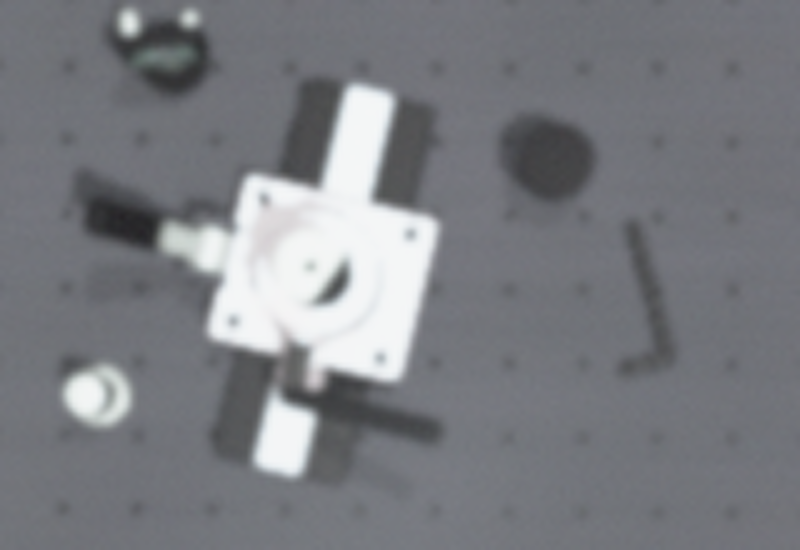

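```bash
cat > h.py <<'E'
import numpy as np
from workcell import cams
I={n:cams.camera_info(n) for n in("side","top")}
def ray(n,u,v):
    i=I[n];R=i["pose"][:3,:3];return i["pose"][:3,3],R@np.array([(u-i["cx"])/i["fx"],(v-i["cy"])/i["fy"],1])
def pl(n,u,v,z):
    o,d=ray(n,u,v);return o+d*(z-o[2])/d[2]
def pj(n,p):
    i=I[n];c=i["pose"][:3,:3].T@(np.asarray(p)-i["pose"][:3,3]);return i["fx"]*c[0]/c[2]+i["cx"],i["fy"]*c[1]/c[2]+i["cy"]
def tri(a,b):
    o1,d1=ray("top",*a);o2,d2=ray("side",*b)
    t=np.linalg.lstsq(np.c_[d1,-d2],o2-o1,rcond=None)[0]
    p,q=o1+d1*t[0],o2+d2*t[1];return (p+q)/2,np.linalg.norm(p-q)
T=lambda x,y:(240+(x+.5)/5-.5,140+(y+.5)/5-.5)
S=lambda x,y:(230+(x+.5)/5-.5,180+(y+.5)/5-.5)
E
python3 - <<'E'
from h import *
np.set_printoptions(precision=4,suppress=True)
h=[pl("top",*T(*c),.045) for c in[(265,200),(411,233),(380,358),(233,321)]]
k=[pl("top",*T(*c),.045) for c in[(247,175),(440,217),(402,380),(208,335)]]
for q in(h,k):
    q=np.array(q);print(q.mean(0)); 
    for d in(q[0]-q[1],q[3]-q[2]):print("y",np.linalg.norm(d),np.degrees(np.arctan2(-d[0],d[1])))
    for d in(q[0]-q[3],q[1]-q[2]):print("x",np.linalg.norm(d),np.degrees(np.arctan2(d[1],d[0])))
r=[pl("top",*T(*c),.02) for c in[(305,80),(437,105),(345,485),(212,455)]];r=np.array(r);print("rail",r.mean(0),[np.degrees(np.arctan2(*(a-b)[[1,0]])) for a,b in((r[0],r[3]),(r[1],r[2]))],np.linalg.norm(r[0]-r[3]))
print("posttop",pl("top",*T(311,266),.17),pl("side",*S(405,159),.17))
print("keyend",tri(T(440,430),S(622,122)))
a,b=pl("side",*S(400,128),.17),pl("side",*S(447,172),.17);print("flat chord",a,b,np.linalg.norm(a-b));d=b-a;print("normal deg",np.degrees(np.arctan2(-d[0],d[1])),np.degrees(np.arctan2(d[0],-d[1])))
print("clampend",tri(T(88,215),S(185,575)))
E
```

```text
[0.556 0.075 0.045]
y 0.0987739165677157 -12.384260677346534
y 0.09980797905074891 -13.698301678922528
x 0.08251491428116993 -14.177346503964872
x 0.08477795444992073 -13.448143552039364
[0.5569 0.0737 0.045 ]
y 0.13038396180210765 -11.937013809992933
y 0.1310709671278709 -12.620865348306051
x 0.10860861335829729 -13.037746201116967
x 0.11016193431723294 -12.669719345155572
rail [0.5557 0.0746 0.02  ] [np.float64(-13.302341279754591), np.float64(-13.124917229230926)] 0.25853693443562775
posttop [0.5562 0.075  0.17  ] [0.5553 0.0764 0.17  ]
keyend (array([ 0.4564, -0.0041,  0.1504]), np.float64(0.0013910462878771084))
flat chord [0.5644 0.0548 0.17  ] [0.5319 0.0794 0.17  ] 0.04071434368196478
normal deg 52.777522093309315 -127.2224779066907
clampend (array([0.6122, 0.2403, 0.004 ]), np.float64(0.025784364959014518))
```

>>> move_arm(claw=[1,1,1,1,1,1,1,1], dp=[[-0.11,0.16,0],[-0.11,0.16,0],[-0.11,0.16,0],[-0.11,0.16,0],[-0.11,0.16,0],[-0.11,0.16,0],[-0.11,0.16,0],[-0.11,0.16,0]], turn=[[0,0,0],[0,0,0],[0,0,0],[0,0,0],[0,0,0],[0,0,0],[0,0,0],[0,0,0]], grip_force=25)

```text
clock: 0.77
position: [0.4077, 0.3166, 0.2312]
ee_rot: [0.83, 0.557, -0.0, -0.0]
ft_force: [0.6, -0.4, 1.2]
grip_width: 0.998
```

>>> move_arm(claw=[1,1,1,1,1,1,1,1], dp=[[-0.11,0.16,0],[-0.11,0.16,0],[-0.11,0.16,0],[-0.11,0.16,0],[-0.11,0.16,0],[-0.11,0.16,0],[0,0,0],[0,0,0]], turn=[[0,0,0],[0,0,0],[0,0,0],[0,0,0],[0,0,0],[0,0,0],[0,0,0.15],[0,0,0.15]])

```text
clock: 1.43
position: [0.5356, 0.1205, 0.2309]
ee_rot: [0.892, 0.452, -0.0, 0.0]
ft_force: [-0.0, 1.2, -0.9]
grip_width: 1.001
```

>>> move_arm(claw=[1,1,1], dp=[[-0.047,0.109,0],[-0.047,0.109,0],[0,0,0]], turn=[[0,0,0.02],[0,0,0],[0,0,0]])

```text
clock: 1.68
position: [0.5601, 0.0778, 0.2311]
ee_rot: [0.895, 0.446, -0.0, 0.001]
ft_force: [0.9, -1.4, 0.1]
grip_width: 1.0
```

Run:
```python
from workcell import manip, cams
import cv2
print(manip.get_obs()["position"],manip.get_obs()["joint_pos"])
a=cams.camera("side")[120:300,230:430];b=cams.camera("top")[100:260,200:400]
cv2.imwrite("pics/s1.png",cv2.resize(a[:,:,::-1],None,fx=4,fy=3.3333,interpolation=cv2.INTER_CUBIC))
```

```text
[0.56011322 0.07776501 0.23106138] [-0.55072429  0.20135667  0.38200555  1.64294115 -0.07486084  1.31217437
  0.76884022]
```

View pics/s1.png

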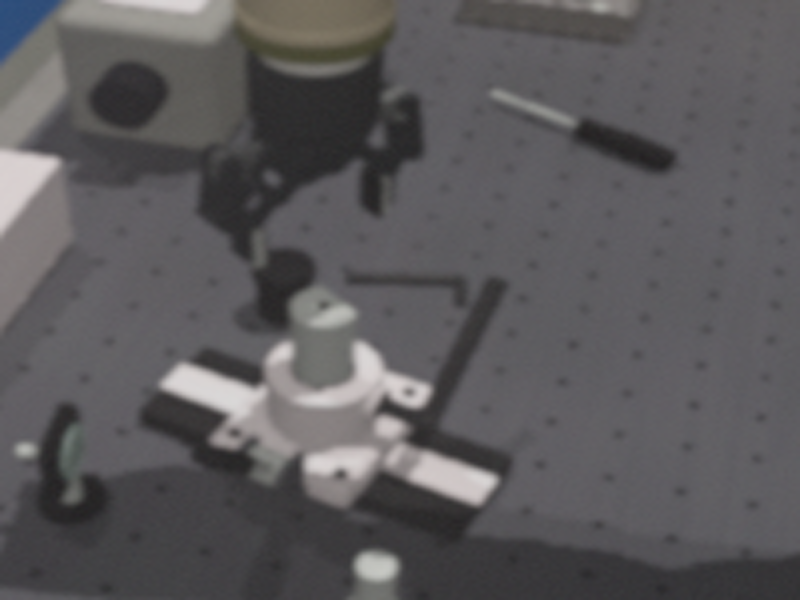

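>>> move_arm(claw=[1,1,1,1], dp=[[0,0,0.19],[0,0,0.19],[0,0,0.19],[0,0,0]], turn=[[0,0,0],[0,0,0],[0,0,0],[0,0,0]])

```text
clock: 2.12
position: [0.5539, 0.0832, 0.1104]
ee_rot: [0.893, 0.45, -0.005, -0.001]
ft_force: [-1.0, 0.8, -1.1]
grip_width: 1.002
```

>>> move_arm(claw=[0.3,0.3,0.3,0.3,0.3,0.3], dp=[[0,0,0],[0,0,0],[0,0,0],[0,0,0],[0,0,0],[0,0,0]], turn=[[0,0,0],[0,0,0],[0,0,0],[0,0,0],[0,0,0],[0,0,0]], grip_force=25)

```text
clock: 2.62
position: [0.5572, 0.0784, 0.1197]
ee_rot: [0.895, 0.447, -0.002, 0.001]
ft_force: [-20.6, -14.9, 21.3]
grip_width: 0.392
```

>>> move_arm(claw=[0.3,0.3], dp=[[-0.015,0,-0.015],[0,0,0]], turn=[[0,0,0],[0,0,0]])

```text
clock: 2.78
position: [0.557, 0.0784, 0.1201]
ee_rot: [0.894, 0.448, -0.0, 0.001]
ft_force: [6.9, -5.2, -17.8]
grip_width: 0.395
```

Run:
```python
from workcell import manip, cams
import cv2
o=manip.get_obs();print(o["position"],o["ft_force"],o["torque"],o["grip_width"])
a=cams.camera("side")[160:280,250:410]
cv2.imwrite("pics/s2.png",cv2.resize(a[:,:,::-1],None,fx=5,fy=5,interpolation=cv2.INTER_CUBIC))
```

```text
[0.55704746 0.07836789 0.12012103] [  6.9484564   -5.19401819 -17.78153801] [-0.98999585 -1.20768967  0.07390899] 0.39477740566475245
```

View pics/s2.png

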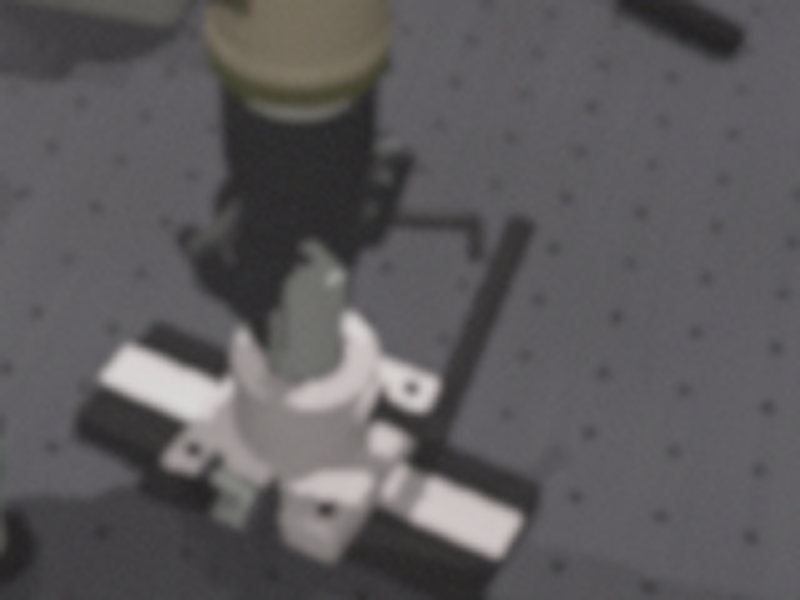

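>>> move_arm(claw=[0.3,0.3,0.3,0.3,0.3,0.3], dp=[[0,0.006,0.007],[0,0.003,0],[0,0.003,0],[0,0.003,0],[0,0.003,0],[0,0,0]], turn=[[0,0,0.147],[0,0,0.147],[0,0,0.147],[0,0,0.147],[0,0,0.147],[0,0,0]])

```text
clock: 3.33
position: [0.5591, 0.0763, 0.1201]
ee_rot: [0.985, 0.172, -0.0, 0.0]
ft_force: [-4.9, -4.6, 0.4]
grip_width: 0.393
```

>>> move_arm(claw=[0.3,0.3,0.3,0.3,0.3,0.3,0.3], dp=[[0,0.003,0],[0,0.003,0],[0,0.003,0],[0,0.003,0],[0,0.003,0],[0,0,0],[0,0,0]], turn=[[0,0,0.147],[0,0,0.147],[0,0,0.147],[0,0,0.147],[0,0,0.147],[0,0,0],[0,0,0]])

```text
clock: 3.92
position: [0.5596, 0.0736, 0.1201]
ee_rot: [0.994, -0.113, -0.0, 0.0]
ft_force: [-3.2, -5.0, -0.2]
grip_width: 0.388
```

Run:
```python
from workcell import manip
import numpy as np
o=manip.get_obs();print(o["position"],o["ft_force"],o["torque"],o["grip_width"],o["ee_rot"],np.degrees(2*np.arctan2(o["ee_rot"][1],o["ee_rot"][0])))
```

```text
[0.55958844 0.07360377 0.12007189] [-3.23528957 -4.9842807  -0.19234866] [-0.82282957  0.90015759 -0.0105513 ] 0.38818219504494006 [ 9.93649075e-01 -1.12523161e-01 -5.82057594e-05  2.25040892e-04] -12.921570926187096
```

Heading −12.9°, target −13.1°. Open and rise straight up.

>>> move_arm(claw=[1,1,1,1,1,1,1,1], dp=[[0,0,0],[0,0,0],[0,0,0],[0,0,0],[0,0,-0.19],[0,0,-0.19],[0,0,-0.19],[0,0,-0.1]], turn=[[0,0,0],[0,0,0],[0,0,0],[0,0,0],[0,0,0],[0,0,0],[0,0,0],[0,0,0]])

```text
clock: 4.58
position: [0.561, 0.0747, 0.2578]
ee_rot: [0.994, -0.112, 0.002, -0.001]
ft_force: [1.2, -0.3, 0.6]
grip_width: 0.998
```

Run:
```python
from workcell import manip, cams
import cv2
o=manip.get_obs();print(o["position"],o["ft_force"],o["joint_pos"])
a=cams.camera("side");cv2.imwrite("pics/s3f.png",a[:,:,::-1]);a=a[180:300,230:390]
cv2.imwrite("pics/s3.png",cv2.resize(a[:,:,::-1],None,fx=5,fy=5,interpolation=cv2.INTER_CUBIC))
```

```text
[0.56101477 0.07469045 0.25777696] [ 1.20739462 -0.30302275  0.58672824] [-0.70747922  0.19347853  0.57291842  1.61425089 -0.10798902  1.36004924
 -0.34502408]
```

View pics/s3.png

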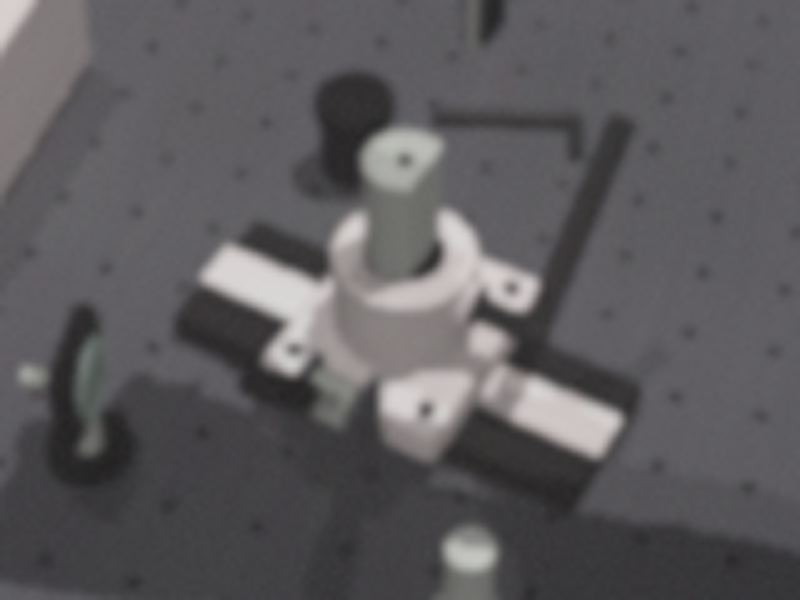

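Run:
```python
from h import *
a,b=pl("side",*S(442,137),.17),pl("side",*S(414,188),.17);d=b-a;print(np.linalg.norm(d),np.degrees(np.arctan2(d[0],-d[1])), "want 166.9")
M=np.array([.5555,.075]);y=np.radians(-13.1)
def W(x,yy):return M+[x*np.cos(y)-yy*np.sin(y),x*np.sin(y)+yy*np.cos(y)]
print("key push",W(-.08,-.085),"bend",W(-.08,0))
for q in((0,.115),(0,.16),(0,.185)):print(q,W(*q))
p=W(0,.075)
for n in(40,50,55,60,65):
    c=W(0,.075+.11*np.cos(np.radians(n)));e=[*c,.055+.11*np.sin(np.radians(n))];print(n,pj("top",e),pj("side",e))
print("obs top end",T(88,215))
print("mirror",pl("top",272,152,.0),"ped",pl("top",260,218.5,0))
```

```text
0.04041368865140769 174.91205237222184 want 166.9
key push [0.45831656 0.01034415] bend [0.47758192 0.0931321 ]
(0, 0.115) [0.5815649  0.18700724]
(0, 0.16) [0.59176421 0.23083615]
(0, 0.185) [0.59743049 0.25518555]
40 (np.float64(253.3668042651478), np.float64(182.08042414226614)) (np.float64(277.8001709154793), np.float64(264.7308168758929))
50 (np.float64(256.90777009949164), np.float64(182.7330908834397)) (np.float64(280.6016239650462), np.float64(257.24665975756216))
55 (np.float64(259.00671515817226), np.float64(183.15070188957085)) (np.float64(282.21131761261444), np.float64(253.51463677281555))
60 (np.float64(261.3038721693815), np.float64(183.62536099525136)) (np.float64(283.938367312739), np.float64(249.84023363807444))
65 (np.float64(263.7806431208005), np.float64(184.15339278190223)) (np.float64(285.76452608187645), np.float64(246.26049269320697))
obs top end (257.2, 182.6)
mirror [0.70482519 0.1879575  0.        ] ped [0.4786527 0.2256296 0.       ]
```

>>> move_arm(claw=[0,0,0,0,0,0], dp=[[-0.107,0.107,0],[-0.107,0.107,0],[-0.107,0.107,0],[-0.107,0.107,0],[0,0,0],[0,0,0]], turn=[[0,0,0],[0,0,0],[0,0,0],[0,0,0],[0,0,0],[0,0,0]])

```text
clock: 5.13
position: [0.4568, 0.0098, 0.2534]
ee_rot: [0.994, -0.112, 0.001, -0.001]
ft_force: [-0.4, 0.1, -0.3]
grip_width: 0.142
```

Run:
```python
from workcell import manip, cams
import cv2,numpy as np
o=manip.get_obs();print(o["position"],o["ft_force"])
s=np.mean([cams.camera("side").astype(float) for _ in range(4)],0).astype(np.uint8)[:,:,::-1]
t=np.mean([cams.camera("top").astype(float) for _ in range(4)],0).astype(np.uint8)[:,:,::-1]
cv2.imwrite("pics/s4f.png",s);cv2.imwrite("pics/t4f.png",t)
a=cv2.resize(s[195:245,285:335],None,fx=8,fy=8,interpolation=cv2.INTER_CUBIC)
b=cv2.resize(t[170:220,277:327],None,fx=8,fy=8,interpolation=cv2.INTER_CUBIC)
cv2.imwrite("pics/z4.png",np.hstack([a,b]))
```

```text
[0.45677026 0.00977286 0.25340337] [-0.44936435  0.06828496 -0.27933622]
```

View pics/z4.png

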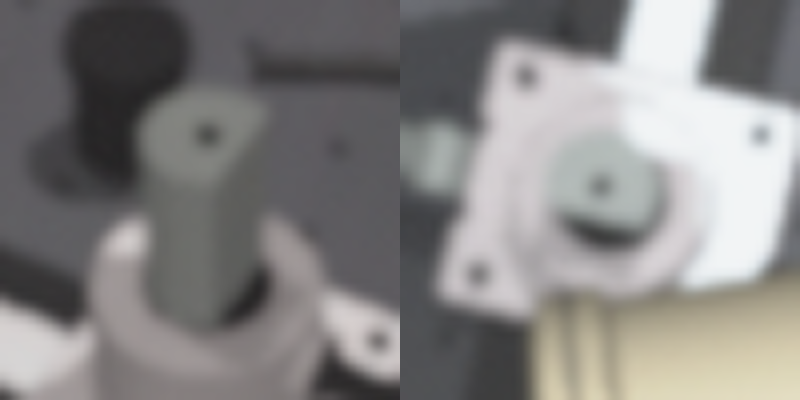

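View pics/s4f.png

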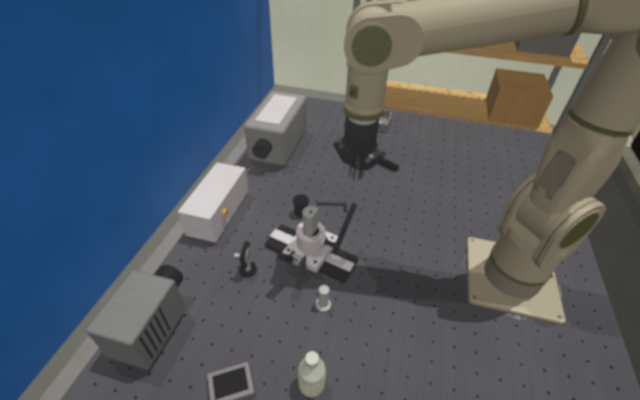

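Run:
```python
from h import *
import cv2
t=cv2.imread("pics/t4f.png").astype(float)[:,:,1];s=cv2.imread("pics/s4f.png").astype(float)[:,:,1]
# top: along image columns, find strongest dark transition below centre
cu,cv=302.0,193.1
pts=[]
for u in np.arange(297.5,307.6,1.0):
    vs=np.arange(194,203,.1)
    p=cv2.remap(t.astype(np.float32),np.full((1,len(vs)),u,np.float32),vs[None].astype(np.float32),cv2.INTER_CUBIC)[0]
    g=np.gradient(p);k=g[:60].argmin();pts.append((u,vs[k],g[k]))
    print("%.1f %.1f %.1f"%pts[-1])
P=np.array([pl("top",a,b,.17)[:2] for a,b,_ in pts])
for sl in (slice(0,11),slice(1,9),slice(2,10)):
    Q=P[sl];vx,vy,x,y=cv2.fitLine(Q.astype(np.float32),cv2.DIST_HUBER,0,.001,.001).ravel();
    a=np.degrees(np.arctan2(vy,vx)); print("normal",(a+90)%180,"want 166.9; dist to axis",abs((np.array([.5555,.0755])-[x,y])@[-vy,vx]))
```

```text
297.5 196.2 -3.9
298.5 196.2 -4.6
299.5 197.0 -5.2
300.5 197.0 -5.2
301.5 197.0 -5.0
302.5 198.2 -5.2
303.5 198.2 -5.5
304.5 198.2 -5.2
305.5 198.2 -4.7
306.5 198.2 -3.3
307.5 197.2 -1.9
normal 165.69641 want 166.9; dist to axis 0.012675361860361826
normal 163.69418 want 166.9; dist to axis 0.012684451533571275
normal 168.08961 want 166.9; dist to axis 0.013126057291301374
```

>>> move_arm(claw=[0,0,0,0,0,0,0,0], dp=[[0,0,0.15],[0,0,0.15],[0,0,0.1],[0,0,0.06],[0,0,0.06],[0,0,0.06],[0,0,0.06],[0,0,0]], turn=[[0,0,0],[0,0,0],[0,0,0],[0,0,0],[0,0,0],[0,0,0],[0,0,0],[0,0,0]])

```text
clock: 6.2
position: [0.4567, 0.0101, 0.1232]
ee_rot: [0.994, -0.112, -0.001, 0.001]
ft_force: [-0.8, 0.2, -0.4]
grip_width: 0.005
```

Run:
```python
from workcell import manip, cams
import cv2
o=manip.get_obs();print(o["position"],o["ft_force"])
a=cams.camera("side")[160:280,250:410]
cv2.imwrite("pics/s5.png",cv2.resize(a[:,:,::-1],None,fx=5,fy=5,interpolation=cv2.INTER_CUBIC))
```

```text
[0.45666144 0.01011339 0.12324973] [-0.84222746  0.24918843 -0.43356636]
```

View pics/s5.png

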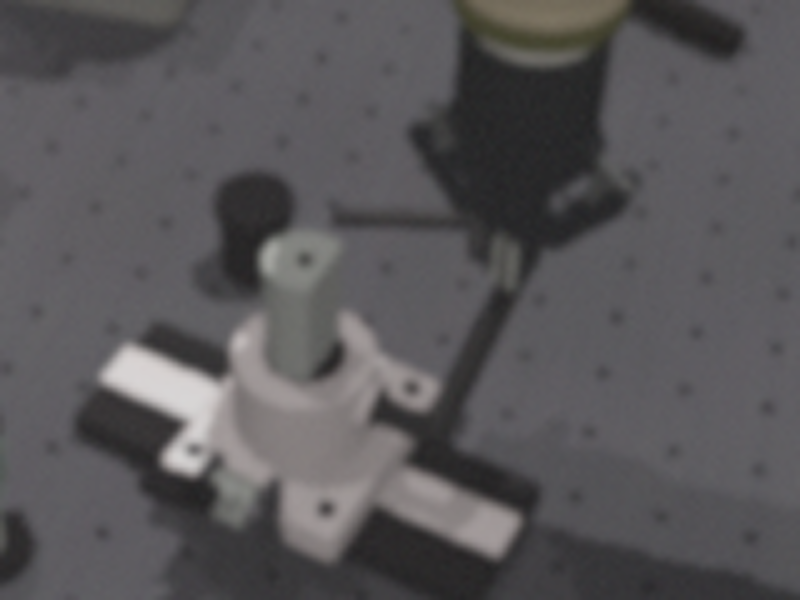

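>>> move_arm(claw=[0,0,0,0,0,0], dp=[[0,0,0.06],[0,0,0.06],[0,0,0.06],[0,0,0.05],[0,0,0.05],[0,0,0]], turn=[[0,0,0],[0,0,0],[0,0,0],[0,0,0],[0,0,0],[0,0,0]])

```text
clock: 6.75
position: [0.4569, 0.0103, 0.0678]
ee_rot: [0.994, -0.112, -0.001, 0.0]
ft_force: [1.0, 0.3, -0.1]
grip_width: 0.004
```

>>> move_arm(claw=[0,0,0], dp=[[0,0,0.02],[0,0,0.02],[0,0,0]], turn=[[0,0,0],[0,0,0],[0,0,0]])

```text
clock: 7.0
position: [0.4573, 0.0106, 0.0606]
ee_rot: [0.994, -0.111, -0.0, -0.0]
ft_force: [0.0, 0.2, 0.7]
grip_width: -0.001
```

Run:
```python
from workcell import manip, cams
import cv2
o=manip.get_obs();print(o["position"],o["ft_force"])
a=cams.camera("side")[160:280,250:410]
cv2.imwrite("pics/s6.png",cv2.resize(a[:,:,::-1],None,fx=5,fy=5,interpolation=cv2.INTER_CUBIC))
```

```text
[0.45726713 0.01060368 0.06062863] [0.00395413 0.18367082 0.67145131]
```

View pics/s6.png

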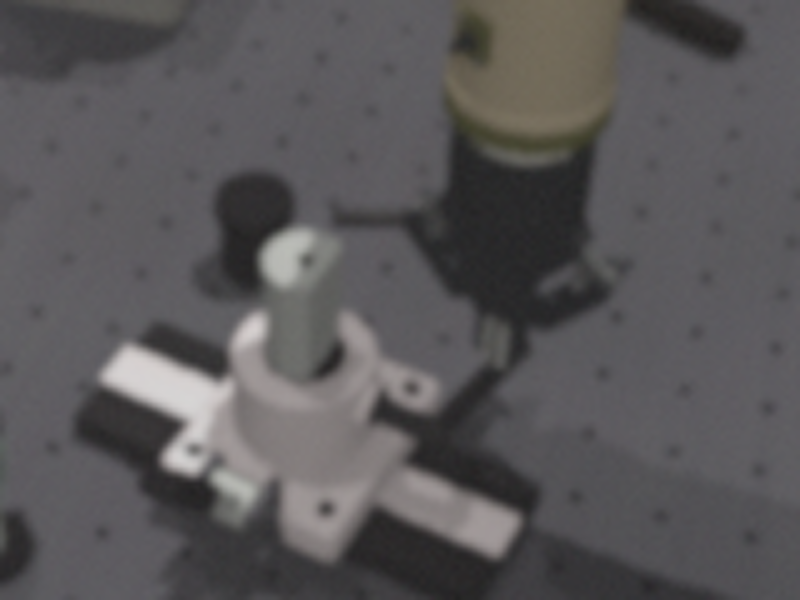

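>>> move_arm(claw=[0,0,0], dp=[[0,0,0.015],[0,0,0.01],[0,0,0]], turn=[[0,0,0],[0,0,0],[0,0,0]])

```text
clock: 7.3
position: [0.458, 0.0106, 0.0576]
ee_rot: [0.994, -0.112, 0.0, -0.001]
ft_force: [-9.8, 1.1, 31.3]
grip_width: -0.001
```

>>> move_arm(claw=[0,0,0,0,0,0,0], dp=[[0,0,0],[0,0,-0.1],[0,0,-0.2],[0,0,-0.2],[0,0,-0.2],[0,0,-0.2],[0,0,-0.1]], turn=[[0,0,0],[0,0,0],[0,0,0],[0,0,0],[0,0,0],[0,0,0],[0,0,0]])

```text
clock: 7.88
position: [0.4583, 0.01, 0.2604]
ee_rot: [0.994, -0.112, 0.002, -0.001]
ft_force: [-0.0, 0.3, -0.8]
grip_width: -0.001
```

Run:
```python
from workcell import manip, cams
import cv2
o=manip.get_obs();print(o["position"],o["ft_force"])
a=cams.camera("side")[180:300,230:390]
cv2.imwrite("pics/s7.png",cv2.resize(a[:,:,::-1],None,fx=5,fy=5,interpolation=cv2.INTER_CUBIC))
```

```text
[0.45831656 0.00999484 0.26043542] [-0.03750995  0.33374392 -0.75059732]
```

View pics/s7.png

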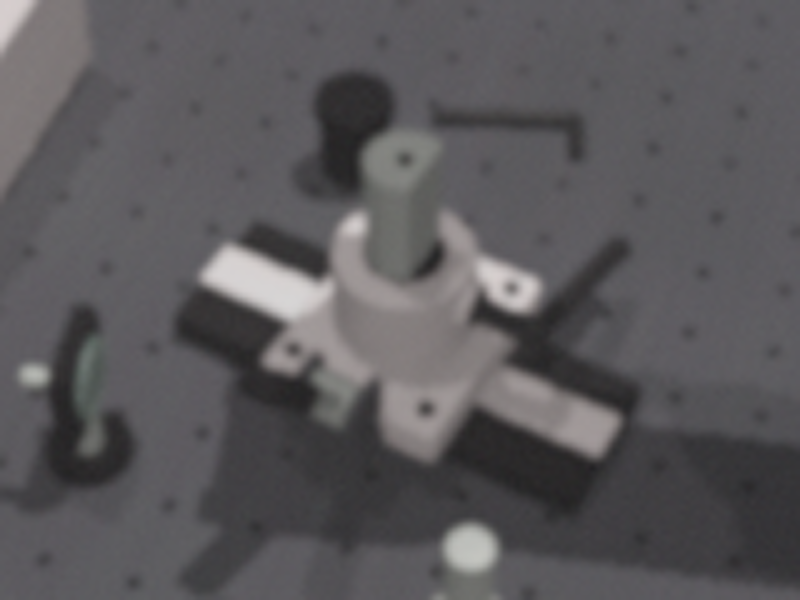

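>>> move_arm(claw=[0,0,0,0,0,0,0], dp=[[0.067,-0.163,0],[0.067,-0.163,0],[0.067,-0.163,0],[0.067,-0.163,0],[0.067,-0.163,0],[0.067,-0.163,0],[0,0,0]], turn=[[0,0,0],[0,0,0],[0,0,0],[0,0,0],[0,0,0],[0,0,0],[0,0,0]])

```text
clock: 8.52
position: [0.5799, 0.1901, 0.2532]
ee_rot: [0.994, -0.108, -0.001, 0.0]
ft_force: [-1.3, 0.7, -0.5]
grip_width: -0.002
```

```bash
cat >> h.py <<'E'
M=np.array([.5555,.075]);yaw=np.radians(-13.1)
def W(x,yy):return M+[x*np.cos(yaw)-yy*np.sin(yaw),x*np.sin(yaw)+yy*np.cos(yaw)]
def m(p):
    d=np.asarray(p)[:2]-M;c,s=np.cos(yaw),np.sin(yaw);return np.array([c*d[0]+s*d[1],-s*d[0]+c*d[1]])
E
python3 - <<'E'
from h import *
from workcell import manip
import cv2
for a in(-20,-15,-10):
    r=np.radians(a);e=[*W(-.08,-.125*np.cos(r)),.08+.125*np.sin(r)];print(a,pj("side",e),"obs",S(624,242))
o=manip.get_obs();print(o["position"],m(o["position"]),o["joint_pos"])
a=cams.camera("side")[180:300,230:390]
cv2.imwrite("pics/s8.png",cv2.resize(a[:,:,::-1],None,fx=5,fy=5,interpolation=cv2.INTER_CUBIC))
E
```

```text
-20 (np.float64(353.5331091526584), np.float64(228.41248529970778)) obs (354.4, 228.0)
-15 (np.float64(354.2900976660729), np.float64(225.28799171947003)) obs (354.4, 228.0)
-10 (np.float64(354.93118423363205), np.float64(222.2728442628829)) obs (354.4, 228.0)
[0.57990632 0.19008396 0.25315047] [-0.00231276  0.11762074] [-0.80563472  0.30920163  0.52439665  1.49390787 -0.15598674  1.38250616
 -0.48872066]
```

View pics/s8.png

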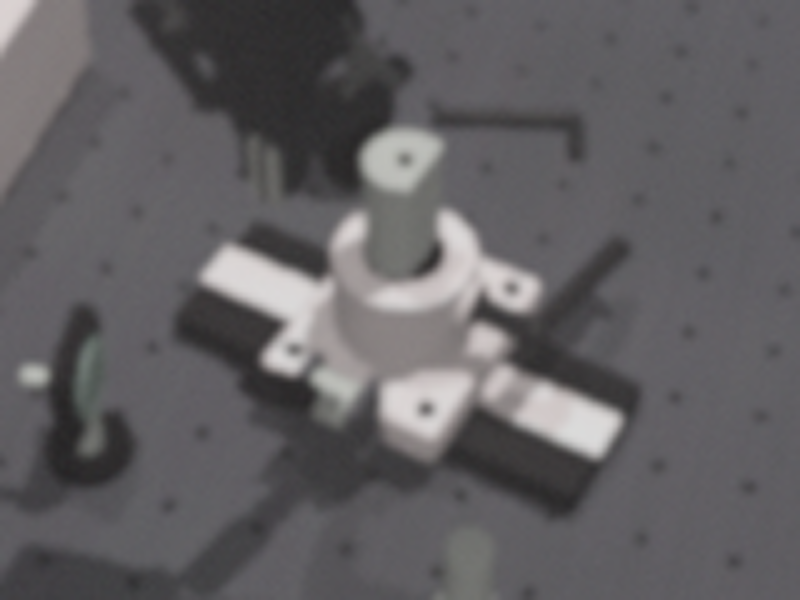

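>>> move_arm(claw=[0,0,0,0,0], dp=[[0.01,0.038,0.1],[0,0,0.15],[0,0,0.15],[0,0,0.06],[0,0,0]], turn=[[0,0,0],[0,0,0],[0,0,0],[0,0,0],[0,0,0]])

```text
clock: 8.98
position: [0.5775, 0.1741, 0.1611]
ee_rot: [0.994, -0.112, -0.002, 0.001]
ft_force: [-0.7, -0.4, -0.0]
grip_width: -0.003
```

Run:
```python
from h import *
from workcell import manip
import cv2
o=manip.get_obs();print(o["position"],m(o["position"]),o["ft_force"])
a=cams.camera("side")[180:300,230:390];b=cams.camera("top")[150:210,230:310]
a=cv2.resize(a[:,:,::-1],None,fx=4,fy=4,interpolation=cv2.INTER_CUBIC);cv2.imwrite("pics/s9.png",a)
```

```text
[0.57746211 0.17414741 0.1610661 ] [-0.00108132  0.10154493] [-7.03143312e-01 -3.59809451e-01 -6.26619087e-04]
```

View pics/s9.png

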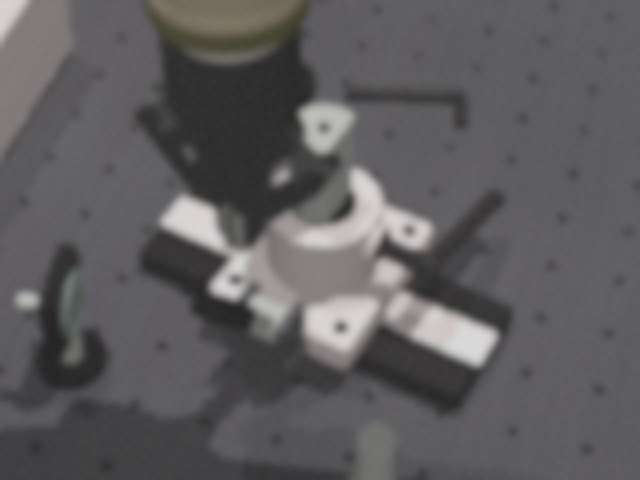

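>>> move_arm(claw=[0,0,0,0,0,0,0,0], dp=[[0,-0.018,0.078],[0,-0.018,0.078],[0,-0.02,0.025],[0,-0.03,0.022],[0,-0.03,0.022],[0,-0.025,0.03],[0,-0.025,0.03],[0,0,0]], turn=[[0,0,0],[0,0,0],[0,0,0],[0,0,0],[0,0,0],[0,0,0],[0,0,0],[0,0,0]])

```text
clock: 9.75
position: [0.5868, 0.2093, 0.1062]
ee_rot: [0.994, -0.111, 0.0, -0.0]
ft_force: [-0.6, 0.4, -0.1]
grip_width: 0.001
```

Run:
```python
from h import *
from workcell import manip
import cv2
o=manip.get_obs();print(o["position"],m(o["position"]),o["ft_force"])
a=cams.camera("side")[180:300,230:390]
a=cv2.resize(a[:,:,::-1],None,fx=4,fy=4,interpolation=cv2.INTER_CUBIC);cv2.imwrite("pics/s10.png",a)
```

```text
[0.58677697 0.20929147 0.1062069 ] [2.56768071e-05 1.37885630e-01] [-0.5780114   0.44120188 -0.14462973]
```

View pics/s10.png

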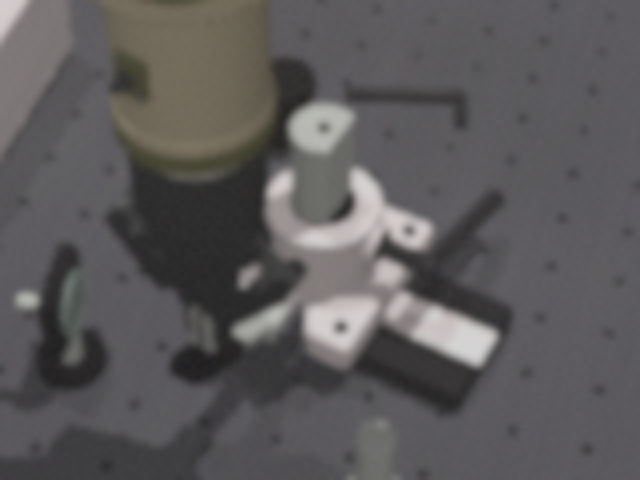

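>>> move_arm(claw=[0,0,0,0,0,0,0], dp=[[0,-0.015,0.033],[0,-0.01,0.033],[0,-0.01,0.033],[0,-0.01,0.033],[0,-0.005,0.033],[0,0,0.03],[0,0,0]], turn=[[0,0,0],[0,0,0],[0,0,0],[0,0,0],[0,0,0],[0,0,0],[0,0,0]])

```text
clock: 10.38
position: [0.588, 0.2171, 0.0662]
ee_rot: [0.994, -0.112, -0.001, 0.001]
ft_force: [-0.2, -0.2, 0.5]
grip_width: -0.001
```

>>> move_arm(claw=[0,0], dp=[[0,0,0.015],[0,0,0]], turn=[[0,0,0],[0,0,0]])

```text
clock: 10.55
position: [0.5885, 0.2169, 0.0642]
ee_rot: [0.994, -0.112, -0.001, 0.0]
ft_force: [-0.5, 1.4, 0.4]
grip_width: -0.004
```

>>> move_arm(claw=[0,0], dp=[[0,0,0.015],[0,0,0]], turn=[[0,0,0],[0,0,0]])

```text
clock: 10.72
position: [0.5889, 0.2169, 0.0633]
ee_rot: [0.994, -0.112, -0.0, -0.0]
ft_force: [-5.7, -1.0, 14.4]
grip_width: 0.003
```

Contact with the stop at z ≈ 63 mm, as expected. Slightly more, then rise and look.

>>> move_arm(claw=[0,0,0,0,0,0,0,0], dp=[[0,0,0.005],[0,0,0],[0,0,0],[0,0,-0.05],[0,0,-0.15],[0,0,-0.2],[0,0,-0.2],[0,0,-0.2]], turn=[[0,0,0],[0,0,0],[0,0,0],[0,0,0],[0,0,0],[0,0,0],[0,0,0],[0,0,0]])

```text
clock: 11.38
position: [0.5886, 0.2165, 0.2227]
ee_rot: [0.994, -0.112, -0.0, 0.0]
ft_force: [1.1, 0.1, -1.1]
grip_width: -0.001
```

>>> move_arm(claw=[0,0,0,0,0,0], dp=[[0,0,-0.2],[0,-0.2,-0.1],[0,-0.2,0],[0,-0.2,0],[0,0,0],[0,0,0]], turn=[[0,0,0],[0,0,0],[0,0,0],[0,0,0],[0,0,0],[0,0,0]])

```text
clock: 11.88
position: [0.6142, 0.3342, 0.2777]
ee_rot: [0.994, -0.11, -0.001, 0.001]
ft_force: [-1.1, -0.9, -0.3]
grip_width: -0.0
```

Run:
```python
from h import *
from workcell import manip
import cv2
o=manip.get_obs();print(o["position"],o["ft_force"])
s=cams.camera("side")[:,:,::-1];t=cams.camera("top")[:,:,::-1]
cv2.imwrite("pics/sE.png",s);cv2.imwrite("pics/tE.png",t)
a=cv2.resize(s[190:290,240:340],None,fx=4,fy=4,interpolation=cv2.INTER_CUBIC);b=cv2.resize(t[140:240,240:340],None,fx=4,fy=4,interpolation=cv2.INTER_CUBIC)
cv2.imwrite("pics/s11.png",np.hstack([a,b]))
for d in(0,6,12):
    r=np.radians(d);e=[*W(0,.075+.11*np.cos(r)),.055+.11*np.sin(r)];print(d,[((u-q[0])*4,(v-q[1])*4) for (u,v),q in((pj("side",e),(240,190)),(pj("top",e),(240,140)))])
```

```text
[0.61422084 0.33423242 0.27774369] [-1.08294319 -0.93073044 -0.32012944]
0 [(np.float64(134.72185466538872), np.float64(398.7159560822156)), (np.float64(36.52422935810307), np.float64(168.14676308748017))]
6 [(np.float64(134.0823232011162), np.float64(387.2574090333974)), (np.float64(34.92036488684232), np.float64(167.1526549887849))]
12 [(np.float64(134.54141251436363), np.float64(374.28764794243443)), (np.float64(34.75421966844942), np.float64(166.5015973523789))]
```

View pics/s11.png

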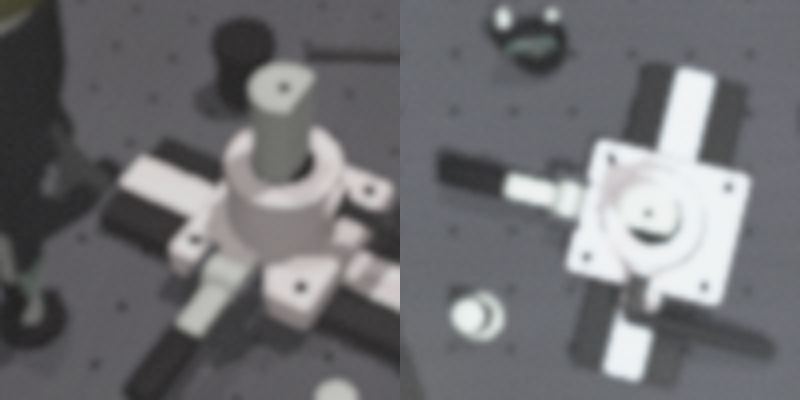

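View pics/sE.png

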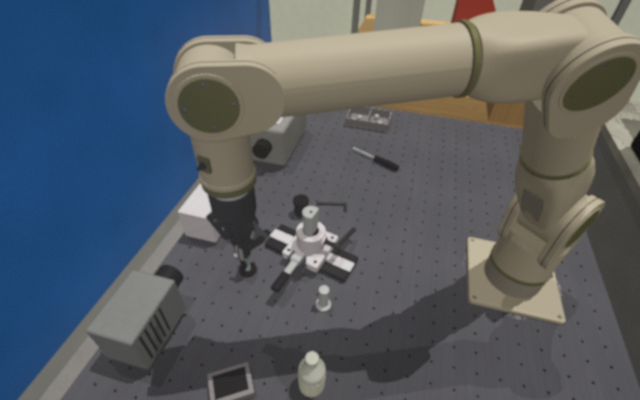

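Run:
```python
from h import *
import cv2
t=cv2.imread("pics/tE.png")[:,:,1].astype(np.float32);P=[]
for u in np.arange(298.5,306.6,1.0):
    vs=np.arange(194,200,.1,dtype=np.float32)
    p=cv2.remap(t,np.full((1,len(vs)),u,np.float32),vs[None],cv2.INTER_LINEAR)[0]
    # half-level crossing
    lo,hi=p.min(),p[:5].max();k=np.argmax(p<(lo+hi)/2);P.append(pl("top",u,vs[k],.17)[:2])
vx,vy,x,y=cv2.fitLine(np.array(P,np.float32),cv2.DIST_HUBER,0,.001,.001).ravel()
print((np.degrees(np.arctan2(vy,vx))+90)%180,"want 166.9")
from workcell import manip
manip.hand_in()
```

```text
171.04129 want 166.9
the job is handed in; nothing more can be done
```

I turned the post, swung the hex key to its stop, pushed the clamp lever down, and handed the job in at about 12 s of the 58 s allowed. The hand-in gave no verdict. The spare key and the bystanders I could see in the last pictures had not moved.

- **Post:** I gripped it across the flat (opening read about 33.5 mm, the flat-to-round size is 34 mm) and turned it about 66° clockwise. The tool ended at -12.9° against a measured mount yaw of -13.1°.
- **Hex key:** I pushed it down until it hit the stop, at about 31 N. In the side picture its end fits 20° below level.
- **Clamp lever:** I pushed it to its stop, at about 14 N with the fingertips at z = 63 mm. The last picture fits a level lever.
- **Arm:** It is clear of everything, at z = 0.28 m.

**Disagreement:** the picture checks of the flat's direction do not agree with each other.

| Check | Direction of flat (wanted 166.9°) |
|---|---|
| First top-view fit, after turning | 164–168° |
| Side-view chord picked by eye, after turning | about 175° |
| Last top-view fit, just before hand-in | 171.0° (4° off, within the 8° limit) |

I trusted the grip angle and the top-view fits. The side-view chord, about 8° off, is the least certain: it spans few pixels and came out 40 mm long instead of 37 mm.

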